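# Set a stop collar on the flat of its shaft and tighten it

## Task

On the grey stand, swing the dark stop collar up around its shaft by its brass thumb screw until the screw's sprung nose clicks into the flat milled in the shaft, then turn the thumb screw clockwise until it comes up firm, and let go. The flat faces roughly upward but its exact angle has to be felt, so do not force the nose against the wall of the flat or overtighten the screw, and leave everything else on the table where it is.

Things in the scene. Friction and masses are not known exactly. Their poses are not given: they have to be found in the camera images.
- stand: Fixed grey stand: base 110 x 210 x 10 mm, two uprights (20 mm thick, 56 mm wide, tops at z = 103 mm, 150 mm clear between them) carrying a horizontal shaft, its axis 75 (+-1) mm above the base's underside. Origin: centre of the underside; x across the shaft (away from the robot at yaw 0), y along the shaft, z up. The collar sits midway between the uprights.
- shaft: Steel shaft, 32 mm in diameter, which does not turn. Origin on its axis, inside the collar; y along it. The 'flat' is a flat-bottomed groove, 8 mm wide with side walls 2.5 mm high, its bottom 13 mm from the axis, milled along the middle 70 mm. It faces up, but off by up to 32 degrees to the stand's -x or 22 degrees to its +x side; this frame does not tell how much.
- collar: Dark collar, 54 x 26 mm, turning stiffly about the shaft (1 to 3 N square to the screw). Origin on the axis; y along the shaft, z out along the thumb screw. It starts 0.82 to 1.05 rad from upright, leaning to the stand's -x side. Over the flat the nose drops in; pushed on, the flat's far wall stops it hard (0.08 rad of play). Over 15 N at the screw then bruises the flat.
- thumb_screw (a joint): Angle, rad, growing clockwise seen from the screw's outer end (tightening); starts near 0. Each rad moves the screw 4 mm toward the shaft. With the nose in the flat it turns at 0.1 to 0.25 N m for 0.7 to 1.4 rad, then the nose bottoms and the torque climbs by 0.1 N m in some 0.25 rad; firm is 0.3 to 0.35 N m, over 0.45 N m is too much. It stays where left.
- wing (a point): Middle of the thumb screw's brass grip, an upright wing 34 mm long, 9 mm thick, 26 mm high, from 38 to 64 mm from the shaft axis along the collar's z (at joint 0); the point is 51 mm out. Site x: along the wing, which at joint 0 is (-0.644, 0.765, 0) in the collar's frame; z outward. Below it: a neck 15 mm wide, then the collar's boss, 30.5 mm from the axis.
- nose_tip (a point): Centre of the end face of the screw's steel nose (6 mm in diameter, sprung, inside the collar). 16 mm from the shaft axis while it rides on the round of the shaft, 12.5 to 14 mm when in the flat.
- hook_disc_0: Bystander: steel disc 113 mm with a wire hook 139 mm high, loose; origin under its middle.
- paint_marker: Bystander: white and red paint marker 126 mm long, 18 mm thick, loose; origin under its middle.
- centre_punch: Bystander: steel centre punch 118 mm long, 11 mm thick, loose; origin under its middle.
- wrench_17: Bystander: combination wrench 203 mm long, loose; origin under its middle.
- hex_nut_0: Bystander: steel hex nut 30 x 34 x 16 mm, loose; origin under its middle.
- flat_bar: Bystander: plain steel flat bar 220 x 30 x 6 mm, loose; origin under its middle.

How it is judged (in metres and radians):
On the way:
1. the nose of the screw has dropped into the flat (by its own spring, not screwed or rammed in) (distance between nose_tip and shaft below 0.0145 m and contact force between collar and shaft below 25 N), for 0.1 s.
At the end, for the whole second after the job is handed in: the screw's nose stands in the flat (its end within 14.5 mm of the shaft axis) and presses on the shaft with more than 26 N, with the screw released (distance between nose_tip and shaft below 0.0145 m and contact force between collar and shaft above 26 N); the robot touches nothing.
It fails at once if the nose is forced against the shaft with more than 70 N (rammed into the wall of the flat, or overtightened) (contact force between collar and shaft above 70 N).
It fails at once if one of the bystanders is moved by more than 3 cm (distance of any of hook_disc_0, paint_marker, centre_punch, wrench_17, hex_nut_0, flat_bar from where it was at the start of the episode above 0.03 m).
It also fails if it takes over 72 s, if anything falls off the work surface, if the arm or the gripper's body presses on something with over 40 N, if the wrist force passes 120 N, or if a joint passes its speed limit or range.

## Robot

A 6-joint arm with a two-finger parallel gripper is mounted at the origin on a cart in front of the work surface, level with it; the furniture and walls round the work are solid. World frame = base frame: x ahead of the robot, y to its left, z up, the work surface at z = 0. Lengths are in m, angles in degrees, forces in N, time in s.
With the tool pointing down it reaches from about 0.375 to 0.825 m from the base axis. Payload 5.5 kg.
Tool frame: the origin (TCP) lies midway between the tips of the shut fingers; the grasp point (between the pads) lies 19 mm behind it; x points along the fingers, z is the direction in which the jaws open and shut, and the axes are right-handed (so a half turn about x gives the same grasp; the last joint's range is limited). The gripper opens to 85 mm and grips with 20 to 120 N. Pads are 22 mm wide; open, the fingers measure 114 mm over their backs; the gripper's body (76 mm by 85 mm) begins 54 mm behind the grasp point. The pads swing forward as they close: fully open they stand 13 mm farther back than shut.
Start: joints at [72.651, 17.962, -2.699, 69.339, 0, 90], TCP at [0.179, 0.573, 0.231] pointing down, gripper open.
Joint ranges: [-152.73, 152.73], [-39.44, 99.34], [-58.76, 71.6], [-118.89, 123.64], [-81.53, 83.1], [-180, 180]. Speed limits (degrees/s): [136.94, 136.94, 172.46, 180, 180, 180].

## Interface

Orientations are given as a 3x3 rotation matrix whose columns are the frame's x, y, z axes.
In Python, from plant import robot, eyes, spotter gives the robot as it stands.
- The arm moves only by the tool drive_tool, never from a script. Its argument "increments" is a list of rows, each a list of 7 numbers: the closure in counts, from 0 (fully open) to 255 (shut), then the shift along the tool's x, y, z in mm, then the turn, a rotation vector about the tool's x, y, z in degrees. In form: [[hand, x, y, z, rx, ry, rz], ...]. A call has 1 to 20 rows; each row is the pose to reach, as a shift and turn from the pose measured when the call began, along the tool's axes at that moment; what a row does not reach only later rows make up. A row lasts 1/12 s, in which the tool goes at most 41.7 mm and 7.16 degrees, less where a joint would pass 70% of its speed; a pose out of reach is approached as far as the arm can. A call with a gripper value outside its range is refused whole. The fingers move at their own pace and stop on an object; the grip force is fixed at half the most. Time passes only in rows, so rows that repeat a pose let the fingers close. It gives the time, the measured TCP pose, the force and the opening at its end, in the units of the state.
- robot.sense(): the state, without advancing time (a new reading comes with each control period).
- eyes.read_camera(name): name is "side" or "top"; returns a dict with "pixels" (400x640x3 uint8, blue, green, red), "fx", "fy", "cx", "cy" (pixels), "k1" (the pictures are not rectified: a ray, as slopes to the right and down, at radius r is drawn at 1 + k1 r^2 times it, then the intrinsics apply), "pose" (4x4, takes a point from camera to world coordinates). Camera axes: x right, y down, z forward; pixel columns grow to the right and rows downward; lengths in m; the calibration is good to about 2 mm. A picture is of the moment at which its call begins. There is no depth.
- robot.hand_in(): hands the job in, once; it reports no verdict.
Trained networks look in a picture, given as the dict that the camera call returned (one of the last four; its "shot" number tells which), for a name from the list of things; names that differ only in an ending like _2 or _b are one class to them, and where a whole thing is asked for, a point or a joint stands for the part that bears it (a point fixed in the world has none). Each returns a list of dicts, best first, with "p" (0 to 1); they miss things now and then, are a little off and sometimes report something else, mostly with a low value. They report only what shows in the picture. A call takes as long as a camera call.
- spotter.find_in(picture, thing): "box" ([left, top, width, height] in pixels, round what is visible of it).
The state is a dict: "time_s": time; "joint_pos": joint angles; "dq": joint speeds; "joint_efforts": joint torques, N m; "position": TCP position; "ee_rot": TCP orientation; "contact_force": force on the tool from outside, world axes, zero at the start; "wrist_torque": the same for the moment, N m; "finger_gap": finger opening in m.
Only numpy, scipy, OpenCV 4.12 (cv2) and the standard library are available. Lean on these libraries where they do the work, as an engineer would, in place of code of your own. Each camera call takes 0.05 s, during which the arm holds its last target.

## Working session

There is one attempt and no reset: what is moved stays moved. The work goes in short steps, Python scripts to look and compute and a tool call to move; the robot and the scene stay as the last step left them, time stands still between calls to the robot, and variables do not carry over. Pictures are saved under pics/ and viewed, and the job is handed in when it is done.

Besides the shell and the picture viewer there is one more tool, called after "Emit:" as name(argument=value, ...) on one line, values as JSON. drive_tool: Moves the arm, as the interface text tells. Its arguments: {"type":"object","properties":{"increments":{"type":"array","items":{"type":"array","items":{"type":"number"}}}},"required":["increments"]}

```bash
ls; mkdir -p pics; python3 - <<'E'
from plant import robot, eyes, spotter
import cv2
print(robot.sense())
for n in("side","top"):
    p=eyes.read_camera(n); cv2.imwrite(f"pics/a_{n}.png",p["pixels"])
    print(n,p["fx"],p["fy"],p["cx"],p["cy"],p["k1"],p["pose"].tolist() if hasattr(p["pose"],'tolist') else p["pose"])
    for t in("stand","shaft","collar","thumb_screw","wing","hook_disc_0"):
        print(t,spotter.find_in(p,t)[:2])
E
```

```text
pics
{'time_s': 0.0, 'joint_pos': array([ 7.26523679e+01,  1.80038018e+01, -2.75469525e+00,  6.93400421e+01,
        1.06268646e-03,  9.00000134e+01]), 'dq': array([-0.00012659, -0.04370626, -0.05175462, -0.03648431,  0.04082714,
       -0.01036137]), 'joint_efforts': array([ 8.54546270e-04, -5.39586389e+01,  3.39750910e+01,  1.92194787e-02,
        7.28009559e-05, -8.77699406e-07]), 'position': array([0.17872087, 0.57215158, 0.23043507]), 'ee_rot': array([[-5.30503454e-04, -9.54513172e-01,  2.98168281e-01],
       [-1.63607222e-03,  2.98168752e-01,  9.54511770e-01],
       [-9.99998521e-01,  1.85469490e-05, -1.71983204e-03]]), 'contact_force': array([-0.24898731, -1.02943314, -0.2898856 ]), 'wrist_torque': array([ 0.00789781, -0.02775183,  0.02419074]), 'finger_gap': 0.08530173648162626}
side 406.3410802683947 406.3410802683947 323.7322334855873 199.80776458881184 0.0264838174223255 [[-0.952566881797454, -0.1779302583441529, 0.24689503613531413, 0.309224465245416], [-0.3035187671924561, 0.6146193811667863, -0.7280929708877351, 0.7872073278737317], [-0.02219670391402158, -0.768494527
[... 630 characters left out ...]
, -0.9874081748491974, 0.15559065886470713, 0.39260821382299377], [-0.999583858010845, -0.028840864673575068, 0.0005615416593113233, -0.08364444984786919], [0.003932898311866998, -0.15554195821660896, -0.9878214573216209, 1.346933384017464], [0.0, 0.0, 0.0, 1.0]]
stand [{'box': [199.0, 191.1, 79.4, 62.4], 'p': 0.57}]
shaft [{'box': [194.4, 202.8, 82.5, 29.0], 'p': 0.63}]
collar [{'box': [232.4, 205.8, 11.1, 34.1], 'p': 0.8}]
thumb_screw [{'box': [233.7, 225.4, 11.2, 12.0], 'p': 0.53}, {'box': [397.5, 140.3, 39.6, 46.3], 'p': 0.33}]
wing [{'box': [231.5, 226.3, 10.3, 10.2], 'p': 0.65}, {'box': [232.8, 207.0, 11.3, 30.4], 'p': 0.23}]
hook_disc_0 [{'box': [400.0, 139.9, 37.6, 46.5], 'p': 0.68}]
```

View pics/a_side.png

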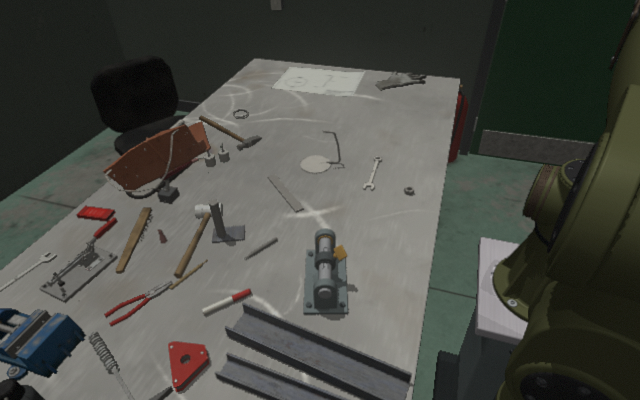

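View pics/a_top.png

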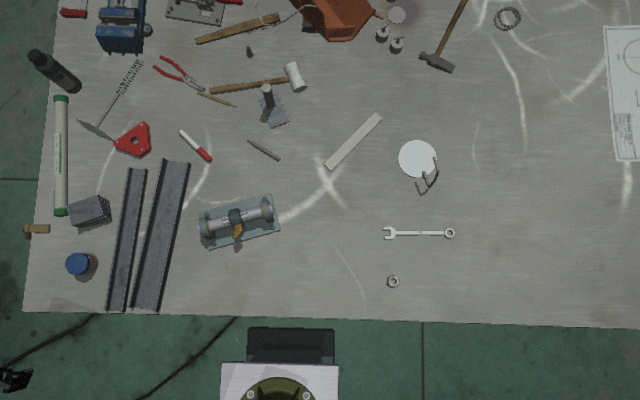

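```bash
python3 - <<'E'
import cv2
a=cv2.imread("pics/a_side.png")[215:330,265:385]; b=cv2.imread("pics/a_top.png")[180:265,185:290]
cv2.imwrite("pics/b1.png",cv2.resize(a,None,fx=5,fy=5,interpolation=cv2.INTER_CUBIC)[:600])
cv2.imwrite("pics/b2.png",cv2.resize(b,None,fx=7,fy=7,interpolation=cv2.INTER_CUBIC))
E
```

```text
(no output)
```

View pics/b1.png

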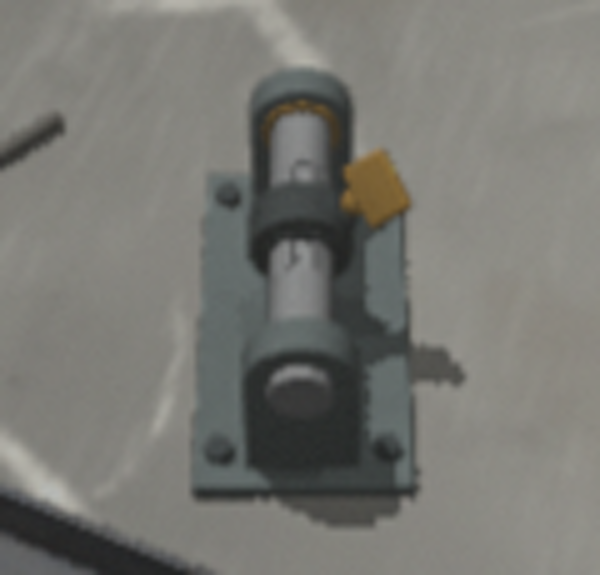

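View pics/b2.png

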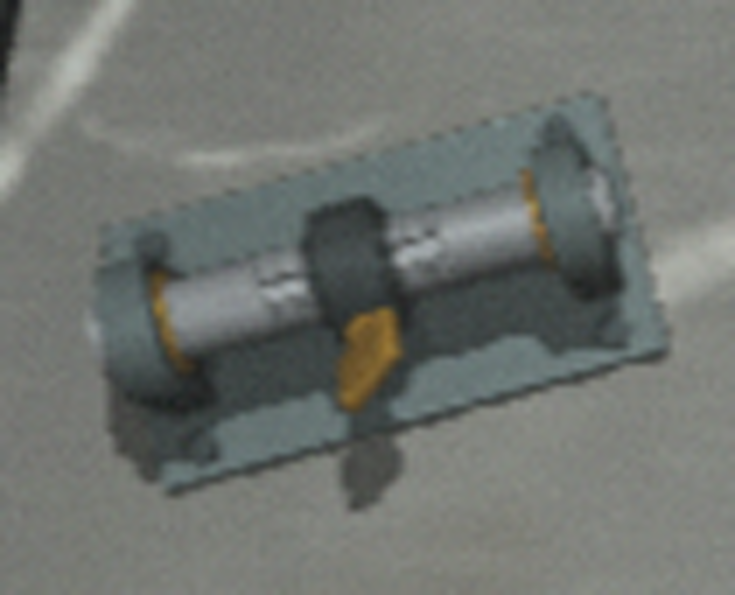

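```bash
cat > h.py <<'E'
import numpy as np, cv2
from scipy.optimize import least_squares
from scipy.spatial.transform import Rotation as R
def proj(cam,P):
    T=np.array(cam["pose"]);P=np.atleast_2d(P)
    q=(P-T[:3,3])@T[:3,:3]; s=q[:,:2]/q[:,2:]; r2=(s**2).sum(1,keepdims=True)
    s=s*(1+cam["k1"]*r2)
    return s*[cam["fx"],cam["fy"]]+[cam["cx"],cam["cy"]]
def stand(x,y,yaw):
    T=np.eye(4);T[:3,:3]=R.from_euler('z',yaw).as_matrix();T[:3,3]=[x,y,0];return T
def collar(S,phi,h=0.075):
    C=np.eye(4);c,s=np.cos(phi),np.sin(phi)
    C[:3,:3]=np.array([[c,0,-s],[0,1,0],[s,0,c]]);C[:3,3]=[0,0,h];return S@C
def tf(T,P): return np.atleast_2d(P)@T[:3,:3].T+T[:3,3]
WX=np.array([-.644,.765,0]);WN=np.array([.765,.644,0])
def wingc(th=0,out=51):
    a=R.from_rotvec([0,0,-th]).as_matrix(); X=a@WX;N=a@WN
    return np.array([ (sx*17*X+sy*4.5*N+[0,0,out-4*th+sz*13])/1000 for sz in(1,-1) for sx,sy in((1,1),(1,-1),(-1,-1),(-1,1))])
def draw(img,cam,T,C,h,sc,off,th=0):
    def line(P,col,closed=False):
        q=((proj(cam,P)-off+.5)*sc-.5).round().astype(int); cv2.polylines(img,[q.reshape(-1,1,2)],closed,col,1)
    b=np.array([[-55,-105,10],[55,-105,10],[55,105,10],[-55,105,10]])/1000
    line(tf(T,b),(0,255,0),True)
    w=tf(C,wingc(th)); line(w[:4],(0,0,255),True); line(w[4:],(255,0,255),True)
    for y in(-.013,.013):
        a=np.linspace(0,2*np.pi,40); line(tf(C,np.c_[.027*np.cos(a),0*a+y,.027*np.sin(a)]),(255,255,0),True)
    line(tf(C,[[0,-.095,0],[0,.095,0]]),(255,0,0))
E
cat > fit.py <<'E'
from h import *
from plant import eyes
cs=eyes.read_camera("side");ct=eyes.read_camera("top")
top=np.array([[100,225],[600,95],[665,350],[170,492]])/7+[185,180]
# top: right in img = -y ; up = +x
obj=np.array([[55,105,10],[55,-105,10],[-55,-105,10],[-55,105,10]])/1000
side=np.array([[195,490],[412,490]])/5+[265,215]
sobj=np.array([[55,105,10],[-55,105,10]])/1000   # near camera (+y)
def f(p):
    T=stand(*p[:3])
    return np.r_[(proj(ct,tf(T,obj))-top).ravel(),(proj(cs,tf(T,sobj))-side).ravel()]
r=least_squares(f,[.36,.07,.2]); print(r.x,np.degrees(r.x[2]),r.fun.round(1))
T=stand(*r.x)
wt=np.array([[367,357]])/7+[185,180]; ws=np.array([[378,190]])/5+[265,215]
def g(p):
    w=tf(collar(T,p[0]),wingc().mean(0)); return np.r_[(proj(ct,w)-wt).ravel(),(proj(cs,w)-ws).ravel()]
q=least_squares(g,[.93]);print(q.x,q.fun.round(1))
C=collar(T,q.x[0])
a=cv2.resize(cs["pixels"][215:330,265:385],None,fx=5,fy=5,interpolation=cv2.INTER_CUBIC); draw(a,cs,T,C,.075,5,np.array([265,215]))
b=cv2.resize(ct["pixels"][180:265,185:290],None,fx=7,fy=7,interpolation=cv2.INTER_CUBIC); draw(b,ct,T,C,.075,7,np.array([185,180]))
cv2.imwrite("pics/c1.png",a);cv2.imwrite("pics/c2.png",b)
np.save("fit.npy",np.r_[r.x,q.x])
E
python3 fit.py
```

```text
[0.53374131 0.127563   0.30073259] 17.230708054570762 [-0.8  0.8 -0.6 -0.2  0.1  0.3 -1.7  0.2 -0.9 -1.6  0.6 -1.9]
[0.875488] [-0.2  0.9  0.  -1. ]
```

View pics/c1.png

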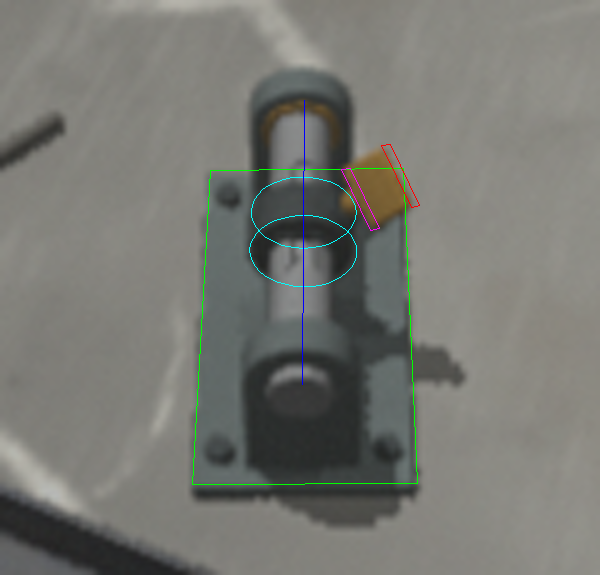

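View pics/c2.png

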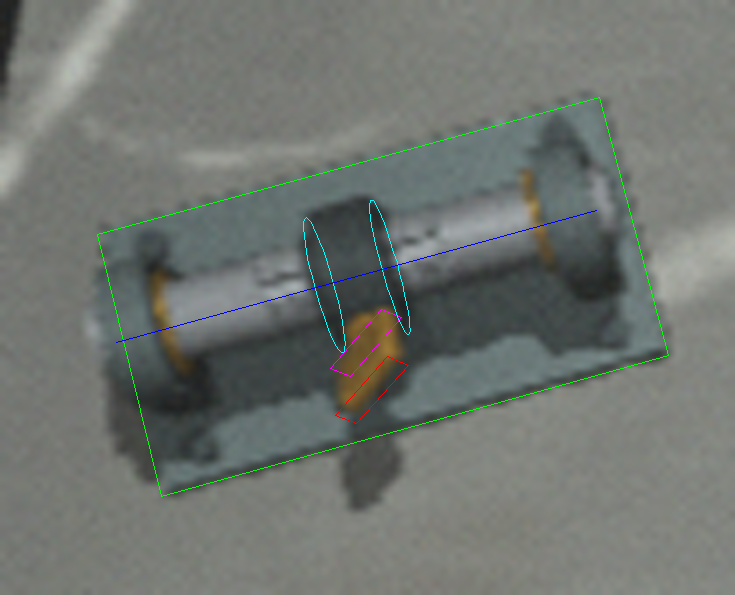

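```bash
cat > fit2.py <<'E'
from h import *
from plant import eyes
from scipy.optimize import minimize
cs=eyes.read_camera("side");ct=eyes.read_camera("top")
p0=np.load("fit.npy")
def crop(c,x0,y0,x1,y1,k): return cv2.resize(c["pixels"][y0:y1,x0:x1],None,fx=k,fy=k,interpolation=cv2.INTER_CUBIC)
K=8
V=[(cs,(325,235,360,268)),(ct,(222,215,255,246))]
M=[];I=[]
for c,b in V:
    im=crop(c,*b,K).astype(float);I.append(im)
    m=((im[...,2]-im[...,0])>35); M.append(m); print(m.sum()/K/K)
def sil(c,b,p):
    T=stand(*p[:3]);C=collar(T,p[3],p[5]); q=((proj(c,tf(C,wingc(p[4])))-b[:2]+.5)*K-.5)
    h=cv2.convexHull((q*16).round().astype(np.int32)); m=np.zeros(((b[3]-b[1])*K,(b[2]-b[0])*K),np.uint8)
    cv2.fillConvexPoly(m,h,1,shift=4); 
    # occlude by collar
    a=np.linspace(0,2*np.pi,40); Q=np.vstack([np.c_[.027*np.cos(a),0*a+y,.027*np.sin(a)] for y in(-.013,.013)])
    return m.astype(bool)
def cost(d,full=False):
    p=np.r_[p0[:2]+d[:2]/1000,p0[2],d[2],d[3],.075]
    L=sum((sil(c,b,p)^m).sum()/K/K for (c,b),m in zip(V,M))
    return L+ (d[0]**2+d[1]**2)/4 + (d[3]/.1)**2
best=None
for s in ([0,0,.87,0],[2,0,.9,0],[-2,1,.82,.1],[0,2,.85,-.1]):
    r=minimize(cost,s,method="Nelder-Mead",options=dict(initial_simplex=np.array([s]+[np.array(s)+np.eye(4)[i]*[2,2,.08,.1][i] for i in range(4)]),maxiter=600))
    print(r.x.round(3),r.fun)
    if best is None or r.fun<best.fun: best=r
d=best.x; p=np.r_[p0[:2]+d[:2]/1000,p0[2],d[2],d[3],.075]; np.save("fit2.npy",p)
out=[]
for (c,b),m,im in zip(V,M,I):
    o=im.astype(np.uint8).copy(); s=sil(c,b,p).astype(np.uint8)
    cc,_=cv2.findContours(s,0,2);cv2.drawContours(o,cc,-1,(0,0,255),1)
    cc,_=cv2.findContours(m.astype(np.uint8),0,2);cv2.drawContours(o,cc,-1,(0,255,0),1); out.append(o[:248,:264])
cv2.imwrite("pics/d.png",np.hstack(out))
E
python3 fit2.py
```

```text
145.4375
86.671875
[ 2.952  1.095  0.864 -0.143] 60.70175356068425
[ 3.171  1.353  0.86  -0.118] 60.37366636548218
[ 2.109  1.181  0.841 -0.092] 60.87678447723259
[ 2.48   1.142  0.85  -0.107] 60.78018956328283
```

View pics/d.png

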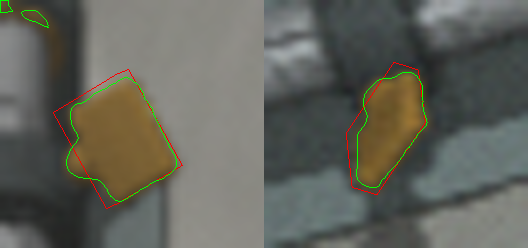

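```bash
cat >> h.py <<'E'
def pose_tool(p,phi,tcp_out,th=0,dh=0.):
    C=collar(stand(*p[:3]),phi,.075+dh); Rw=C[:3,:3]
    a=R.from_rotvec([0,0,-th]).as_matrix()
    x=-Rw[:,2]; z=Rw@a@WN; z/=np.linalg.norm(z); y=np.cross(z,x)
    T=np.eye(4);T[:3,:3]=np.c_[x,y,z];T[:3,3]=tf(C,[0,0,tcp_out/1000])[0];return T
def cur(s):
    T=np.eye(4);T[:3,:3]=s["ee_rot"];T[:3,3]=s["position"];return T
def rel(A,B):
    D=np.linalg.inv(A)@B
    return np.r_[D[:3,3]*1000,np.degrees(R.from_matrix(D[:3,:3]).as_rotvec())]
E
python3 - <<'E'
from h import *
from plant import robot
p=np.load("fit2.npy");print(p)
A=cur(robot.sense()); B=pose_tool(p,p[3],39+75,p[4]); print(B.round(3)); print(rel(A,B).round(1))
E
```

```text
[ 0.53691212  0.12891573  0.30073259  0.86012942 -0.11843467  0.075     ]
[[ 0.724 -0.657  0.21   0.454]
 [ 0.225  0.512  0.829  0.103]
 [-0.652 -0.553  0.518  0.149]
 [ 0.     0.     0.     1.   ]]
[  81.9 -402.9 -365.9    8.   -30.9  -38.4]
```

Emit:
drive_tool(increments=[[0,20,-100,-90,2,-7,-9],[0,20,-100,-90,2,-7,-9],[0,20,-100,-90,2,-7,-9],[0,40,-200,-180,4,-15,-19],[0,40,-200,-180,4,-15,-19],[0,40,-200,-180,4,-15,-19],[0,40,-200,-180,4,-15,-19],[0,60,-300,-270,6,-23,-29],[0,60,-300,-270,6,-23,-29],[0,60,-300,-270,6,-23,-29],[0,60,-300,-270,6,-23,-29],[0,82,-403,-366,8,-31,-38],[0,82,-403,-366,8,-31,-38],[0,82,-403,-366,8,-31,-38],[0,82,-403,-366,8,-31,-38],[0,82,-403,-366,8,-31,-38],[0,82,-403,-366,8,-31,-38],[0,82,-403,-366,8,-31,-38]])

```text
time_s: 2.4
position: [0.5116, 0.1255, 0.2496]
ee_rot: [[0.687, -0.688, 0.234], [0.221, 0.504, 0.835], [-0.693, -0.521, 0.498]]
contact_force: [-0.1, -0.6, 0.4]
finger_gap: 0.0855
```

```bash
cat > st.py <<'E'
from h import *
from plant import robot
np.set_printoptions(suppress=True,precision=3)
s=robot.sense(); print(s["time_s"],s["joint_pos"].round(1),s["position"],"F",s["contact_force"].round(1),"M",s["wrist_torque"].round(2),"gap",round(s["finger_gap"],4))
p=np.load("fit2.npy");A=cur(s)
E
python3 - <<'E'
exec(open("st.py").read())
print(rel(A,pose_tool(p,p[3],114,p[4])))
from plant import eyes
c=eyes.read_camera("side");t=eyes.read_camera("top")
a=cv2.resize(c["pixels"][150:330,230:430],None,fx=2,fy=2);b=cv2.resize(t["pixels"][150:330,165:365],None,fx=2,fy=2)
cv2.imwrite("pics/e.png",np.hstack([a,b]))
E
```

```text
2.4 [ 10.4 -24.  -58.7   9.3   5.4  38.6] [0.512 0.125 0.25 ] F [-0.1 -0.6  0.4] M [-0.2   0.66  0.03] gap 0.0855
[ 25.261  80.459 -81.828  -0.176  -1.81   -2.582]
```

View pics/e.png

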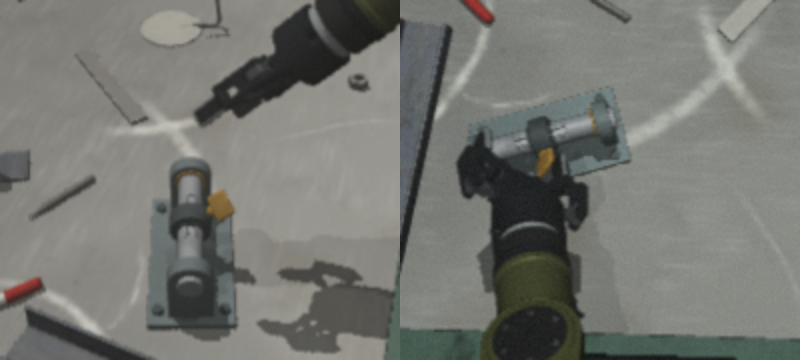

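```bash
cat >> h.py <<'E'
def push_pose(p,xs,ys,z,ang=35,flip=True,tilt=0):
    S=stand(*p[:3]); a=np.radians(ang)
    d=np.array([np.cos(a),np.sin(a),0])*(-1 if flip else 1)
    x=np.array([np.sin(tilt),0,-np.cos(tilt)]); y=np.cross(d,x); y/=np.linalg.norm(y); d=np.cross(x,y)
    T=np.eye(4);T[:3,:3]=S[:3,:3]@np.c_[x,y,d];T[:3,3]=tf(S,[xs/1000,ys/1000,z/1000])[0];return T
E
python3 - <<'E'
exec(open("st.py").read())
B=push_pose(p,-95,3,180);print(B.round(3));print(rel(A,B))
print(rel(A,push_pose(p,-95,3,180,flip=False)))
E
```

```text
2.5 [ 10.5 -23.9 -58.7   9.4   5.3  38.6] [0.511 0.125 0.249] F [ 0.4 -0.  -0.3] M [-0.18  0.68  0.04] gap 0.0851
[[ 0.     0.79  -0.612  0.445]
 [ 0.    -0.612 -0.79   0.104]
 [-1.     0.     0.     0.18 ]
 [ 0.     0.     0.     1.   ]]
[  -2.262   70.383  -68.124 -155.479  -43.055   50.677]
[ -2.262  70.383 -68.124  11.199  35.185  29.893]
```

Emit:
drive_tool(increments=[[255,-2,35,-34,5,17,15],[255,-2,35,-34,5,17,15],[255,-2,35,-34,5,17,15],[255,-2,35,-34,5,17,15],[255,-2,70,-68,11,35,30],[255,-2,70,-68,11,35,30],[255,-2,70,-68,11,35,30],[255,-2,70,-68,11,35,30],[255,-2,70,-68,11,35,30],[255,-2,70,-68,11,35,30]])

```text
time_s: 3.33
position: [0.4461, 0.1043, 0.1796]
ee_rot: [[0.001, -0.794, 0.608], [0.002, 0.608, 0.794], [-1.0, 0.001, 0.002]]
contact_force: [-0.0, -0.1, 0.2]
finger_gap: 0.0
```

Emit:
drive_tool(increments=[[255,0,0,0,-100,0,0],[255,0,0,0,-100,0,0],[255,0,0,0,-100,0,0],[255,0,0,0,-100,0,0],[255,0,0,0,-100,0,0],[255,0,0,0,-100,0,0],[255,0,0,0,-100,0,0],[255,0,0,0,-100,0,0],[255,0,0,0,-100,0,0],[255,0,0,0,-100,0,0],[255,0,0,0,-100,0,0],[255,0,0,0,-100,0,0],[255,0,0,0,-100,0,0],[255,0,0,0,-100,0,0],[255,0,0,0,-100,0,0]])

```text
time_s: 4.58
position: [0.4451, 0.1043, 0.1801]
ee_rot: [[0.003, -0.457, -0.889], [0.002, -0.889, 0.457], [-1.0, -0.003, -0.002]]
contact_force: [0.6, -0.4, -0.4]
finger_gap: -0.0
```

```bash
python3 - <<'E'
exec(open("st.py").read())
print(A.round(3))
print(rel(A,push_pose(p,-95,3,180)))
E
```

```text
4.5833 [ 13.1   4.2 -26.5  59.1   0.1 -49.6] [0.445 0.104 0.18 ] F [ 0.6 -0.4 -0.4] M [-0.04 -0.01  0.01] gap -0.0
[[ 0.003 -0.457 -0.889  0.445]
 [ 0.002 -0.889  0.457  0.104]
 [-1.    -0.003 -0.002  0.18 ]
 [ 0.     0.     0.     1.   ]]
[  0.066   0.493  -0.507 -79.453  -0.204   0.088]
```

Emit:
drive_tool(increments=[[255,0,0,0,-79,0,0],[255,0,0,0,-79,0,0],[255,0,0,0,-79,0,0],[255,0,0,0,-79,0,0],[255,0,0,0,-79,0,0],[255,0,0,0,-79,0,0],[255,20,0,0,-79,0,0],[255,40,0,0,-79,0,0],[255,60,0,0,-79,0,0],[255,78,0,0,-79,0,0],[255,78,0,0,-79,0,0],[255,78,0,0,-79,0,0],[255,78,0,0,-79,0,0]])

```text
time_s: 5.67
position: [0.4449, 0.1045, 0.1025]
ee_rot: [[0.004, 0.783, -0.622], [0.002, -0.622, -0.783], [-1.0, 0.002, -0.004]]
contact_force: [-0.7, 0.1, 0.3]
finger_gap: -0.0003
```

```bash
cat > look.py <<'E'
import sys
exec(open("st.py").read())
from plant import eyes
c=eyes.read_camera("side");t=eyes.read_camera("top")
a=cv2.resize(c["pixels"][205:305,275:375],None,fx=4,fy=4,interpolation=2);b=cv2.resize(t["pixels"][170:270,190:290],None,fx=4,fy=4,interpolation=2)
cv2.imwrite("pics/%s.png"%sys.argv[1],np.hstack([a,b]))
print(rel(A,push_pose(p,-95,3,100)))
Sinv=np.linalg.inv(stand(*p[:3])); print("stand xyz",tf(Sinv,A[:3,3])*1000)
E
python3 look.py f
```

```text
5.6667 [  13.2    8.1  -33.2   48.5    0.1 -128.3] [0.445 0.105 0.102] F [-0.7  0.1  0.3] M [ 0.01 -0.02  0.02] gap -0.0003
[ 2.486  0.883  0.438 -0.729 -0.245 -0.101]
stand xyz [[-95.147   3.974 102.487]]
```

View pics/f.png

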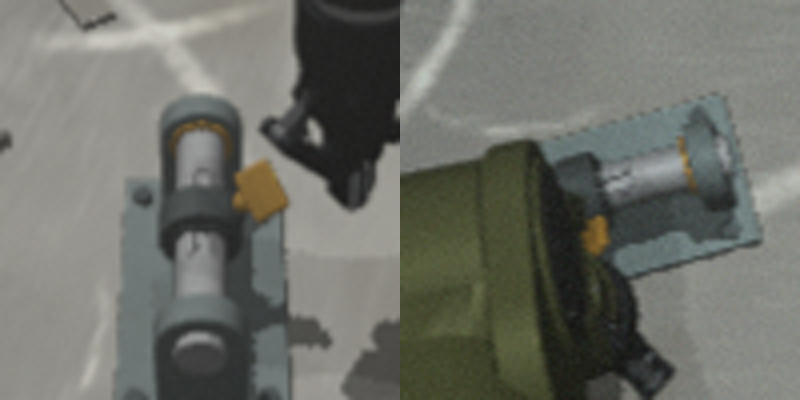

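```bash
python3 - <<'E'
exec(open("st.py").read())
from plant import eyes
c=eyes.read_camera("side")
print("tip",proj(c,A[:3,3]))
for px in ((342,237),(344,240)):
    f=lambda v: (proj(c,A[:3,3]-A[:3,2]*v[0]-A[:3,0]*v[1])-px).ravel()
    print(least_squares(f,[.04,.05]).x)
E
```

```text
5.7667 [  13.2    8.1  -33.1   48.5    0.1 -128.4] [0.446 0.105 0.103] F [-0.1 -0.  -0.4] M [-0.02 -0.   -0.02] gap 0.0001
tip [[361.43  254.356]]
[0.061 0.096]
[0.055 0.083]
```

Emit:
drive_tool(increments=[[255,0,4.5,-6.6,0,0,0],[255,0,5.6,-8.3,0,0,0],[255,0,6.8,-9.9,0,0,0],[255,0,7.9,-11.6,0,0,0],[255,0,9,-13.2,0,0,0],[255,0,10.2,-14.9,0,0,0],[255,0,10.2,-14.9,0,0,0]])

```text
time_s: 6.4
position: [0.4635, 0.1101, 0.103]
ee_rot: [[0.005, 0.784, -0.621], [0.003, -0.621, -0.784], [-1.0, 0.002, -0.005]]
contact_force: [-0.0, 0.3, -0.3]
finger_gap: -0.0
```

Emit:
drive_tool(increments=[[255,0,1.1,-1.7,0,0,0],[255,0,2.3,-3.3,0,0,0],[255,0,3.4,-5,0,0,0],[255,0,3.4,-5,0,0,0]])

```text
time_s: 6.73
position: [0.4694, 0.112, 0.103]
ee_rot: [[0.005, 0.784, -0.621], [0.003, -0.621, -0.784], [-1.0, 0.002, -0.005]]
contact_force: [-1.1, -0.1, -0.6]
finger_gap: -0.0002
```

Emit:
drive_tool(increments=[[255,0,1.1,-1.7,0,0,0],[255,0,2.3,-3.3,0,0,0],[255,0,3.4,-5,0,0,0],[255,0,3.4,-5,0,0,0]])

```text
time_s: 7.07
position: [0.4705, 0.1125, 0.102]
ee_rot: [[-0.004, 0.784, -0.621], [0.0, -0.621, -0.784], [-1.0, -0.003, 0.002]]
contact_force: [-12.4, -4.1, 9.1]
finger_gap: -0.0002
```

```bash
python3 look.py g
```

```text
7.0667 [  13.4   11.2  -29.4   49.6    0.1 -128.2] [0.471 0.113 0.102] F [-12.4  -4.1   9.1] M [-0.72  2.56  0.01] gap -0.0002
[  2.053 -14.26   22.664  -0.641   0.128   0.168]
stand xyz [[-68.235   4.016 101.96 ]]
```

View pics/g.png

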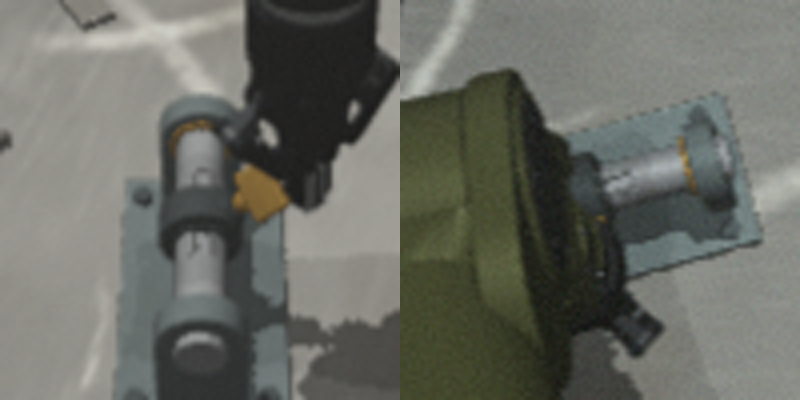

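Emit:
drive_tool(increments=[[255,-1,2.0,-2.9,0,0,0],[255,-2,2.3,-3.3,0,0,0],[255,-3,2.6,-3.8,0,0,0],[255,-4,2.9,-4.2,0,0,0],[255,-5,3.2,-4.7,0,0,0],[255,-6,3.5,-5.1,0,0,0],[255,-7,3.8,-5.6,0,0,0],[255,-8,4.1,-6,0,0,0]])

```text
time_s: 7.83
position: [0.4747, 0.1138, 0.1092]
ee_rot: [[-0.009, 0.783, -0.621], [-0.002, -0.621, -0.784], [-1.0, -0.006, 0.007]]
contact_force: [-6.7, -2.0, 1.5]
finger_gap: -0.0
```

```bash
python3 look.py h1
```

```text
7.8333 [  13.5   11.5  -28.    51.     0.  -128.1] [0.475 0.114 0.109] F [-6.7 -2.   1.5] M [-0.49  1.34 -0.01] gap -0.0
[  9.438 -16.686  26.191  -0.648   0.371   0.33 ]
stand xyz [[-63.882   3.994 109.171]]
```

View pics/h1.png

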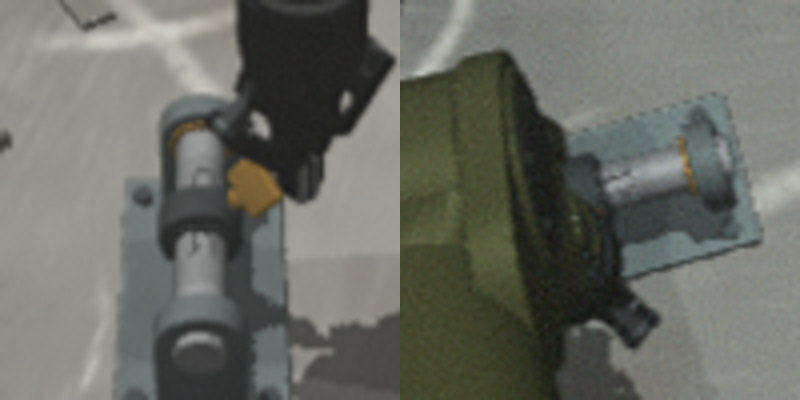

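Emit:
drive_tool(increments=[[255,-0.8,1.8,-2.6,0,0,0],[255,-1.6,2.1,-3.1,0,0,0],[255,-2.4,2.5,-3.6,0,0,0],[255,-3.2,2.8,-4.1,0,0,0],[255,-4,3.2,-4.6,0,0,0],[255,-4.8,3.5,-5.1,0,0,0],[255,-5.6,3.9,-5.7,0,0,0],[255,-6.4,4.3,-6.2,0,0,0],[255,-7.1,4.6,-6.8,0,0,0],[255,-7.8,5,-7.3,0,0,0]])

```text
time_s: 8.77
position: [0.4812, 0.1158, 0.1164]
ee_rot: [[-0.012, 0.783, -0.621], [-0.003, -0.621, -0.783], [-1.0, -0.008, 0.01]]
contact_force: [-4.9, -2.2, 2.9]
finger_gap: -0.0001
```

```bash
python3 look.py h2
```

```text
8.7667 [  13.5   11.9  -26.4   52.4    0.  -128.1] [0.481 0.116 0.116] F [-4.9 -2.2  2.9] M [-0.37  1.13  0.  ] gap -0.0001
[ 16.903 -20.401  31.659  -0.653   0.562   0.461]
stand xyz [[-57.141   4.001 116.426]]
```

View pics/h2.png

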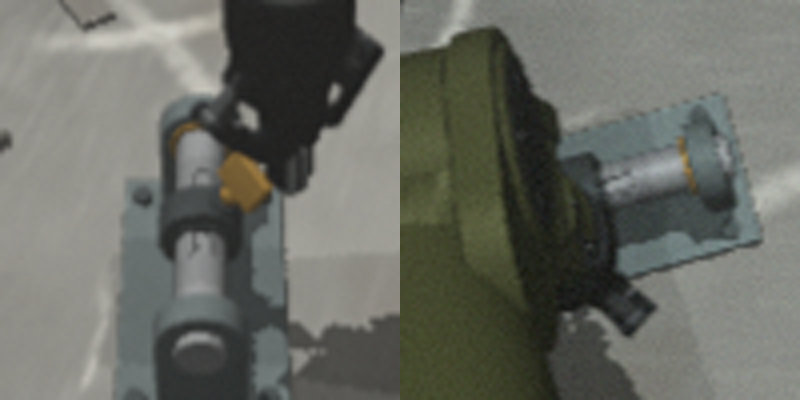

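```bash
cat > phi.py <<'E'
exec(open("st.py").read())
import sys
from plant import eyes
from scipy.optimize import minimize_scalar
c=eyes.read_camera("side");K=8
x0,y0,x1,y1=(305,220,365,270)
im=cv2.resize(c["pixels"][y0:y1,x0:x1],None,fx=K,fy=K,interpolation=2).astype(float)
m=(im[...,2]-im[...,0])>35
q=proj(c,tf(stand(*p[:3]),[[0,-.075,.075]]))[0]
n,l,stt,cen=cv2.connectedComponentsWithStats(m.astype(np.uint8)); 
# largest comp
i=1+np.argmax(stt[1:,4]); m=l==i
def sil(ph,d=(0,0),th=None):
    q=((proj(c,tf(collar(stand(*p[:3]),ph),wingc(p[4] if th is None else th)))+d-[x0,y0]+.5)*K-.5)
    z=np.zeros(m.shape,np.uint8);cv2.fillConvexPoly(z,cv2.convexHull((q*16).round().astype(np.int32)),1,shift=4);return z.astype(bool)
g=np.arange(-.5,1.1,.02); co=[(sil(a)^m).sum()/64 for a in g]; j=int(np.argmin(co)); print("phi",g[j].round(2),co[j].round(1),"comp area",m.sum()/64)
o=im.clip(0,255).astype(np.uint8); cc,_=cv2.findContours(sil(g[j]).astype(np.uint8),0,2);cv2.drawContours(o,cc,-1,(0,0,255),1)
if len(sys.argv)>1: cv2.imwrite("pics/%s.png"%sys.argv[1],o)
print("stand xyz",tf(np.linalg.inv(stand(*p[:3])),A[:3,3])*1000)
E
python3 phi.py p1
```

```text
8.8667 [  13.5   11.9  -26.3   52.4    0.  -128.1] [0.481 0.116 0.117] F [-6.3 -2.   3.8] M [-0.41  1.19  0.01] gap 0.0001
phi 0.58 33.1 comp area 130.265625
stand xyz [[-56.829   3.977 116.581]]
```

View pics/p1.png

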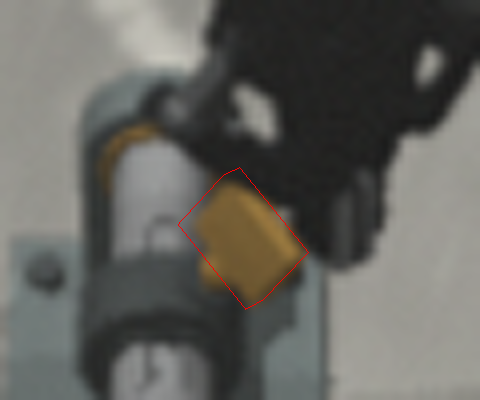

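Emit:
drive_tool(increments=[[255,-0.4,1.4,-2,0,0,0],[255,-0.9,1.7,-2.4,0,0,0],[255,-1.3,1.9,-2.8,0,0,0],[255,-1.7,2.1,-3.1,0,0,0]])

```text
time_s: 9.25
position: [0.4827, 0.1163, 0.1177]
ee_rot: [[-0.016, 0.783, -0.621], [-0.004, -0.622, -0.783], [-1.0, -0.01, 0.013]]
contact_force: [-6.0, -1.9, 4.3]
finger_gap: -0.0001
```

Emit:
drive_tool(increments=[[255,-0.4,1.4,-2,0,0,0],[255,-0.9,1.7,-2.4,0,0,0],[255,-1.3,1.9,-2.8,0,0,0],[255,-1.7,2.1,-3.1,0,0,0]])

```text
time_s: 9.58
position: [0.4841, 0.1168, 0.1189]
ee_rot: [[-0.02, 0.783, -0.621], [-0.005, -0.622, -0.783], [-1.0, -0.012, 0.017]]
contact_force: [-6.5, -2.7, 5.4]
finger_gap: 0.0001
```

Emit:
drive_tool(increments=[[255,-0.4,1.4,-2,0,0,0],[255,-0.9,1.7,-2.4,0,0,0],[255,-1.3,1.9,-2.8,0,0,0],[255,-1.7,2.1,-3.1,0,0,0]])

```text
time_s: 9.92
position: [0.4857, 0.1173, 0.1203]
ee_rot: [[-0.024, 0.783, -0.621], [-0.007, -0.622, -0.783], [-1.0, -0.015, 0.02]]
contact_force: [-6.4, -2.7, 5.0]
finger_gap: 0.0002
```

```bash
python3 phi.py p2
```

```text
9.9167 [  13.6   12.8  -24.7   53.9   -0.  -128. ] [0.486 0.117 0.12 ] F [-6.4 -2.7  5. ] M [-0.42  1.29 -0.01] gap 0.0002
phi 0.5 36.8 comp area 123.71875
stand xyz [[-52.384   4.065 120.296]]
```

Emit:
drive_tool(increments=[[255,-0.4,1.4,-2,0,0.5,0.4],[255,-0.9,1.7,-2.5,0,1,0.9],[255,-1.3,2.0,-2.9,0,1,0.9],[255,-1.7,2.2,-3.2,0,1,0.9]])

```text
time_s: 10.3
position: [0.4879, 0.1179, 0.1217]
ee_rot: [[-0.003, 0.783, -0.622], [-0.004, -0.622, -0.783], [-1.0, -0.0, 0.005]]
contact_force: [-4.4, -1.9, 4.1]
finger_gap: -0.0
```

Emit:
drive_tool(increments=[[255,-0.4,1.4,-2,0,0.3,0.3],[255,-0.9,1.7,-2.5,0,0.3,0.3],[255,-1.3,2.0,-2.9,0,0.3,0.3],[255,-1.7,2.2,-3.2,0,0.3,0.3]])

```text
time_s: 10.63
position: [0.49, 0.1186, 0.1231]
ee_rot: [[0.001, 0.783, -0.622], [-0.004, -0.622, -0.783], [-1.0, 0.003, 0.002]]
contact_force: [-5.4, -1.8, 4.1]
finger_gap: 0.0002
```

Emit:
drive_tool(increments=[[255,-0.4,1.4,-2,0,0.3,0.3],[255,-0.8,1.7,-2.5,0,0.3,0.3],[255,-1.2,2.0,-2.9,0,0.3,0.3],[255,-1.5,2.2,-3.2,0,0.3,0.3]])

```text
time_s: 10.97
position: [0.4923, 0.1193, 0.1245]
ee_rot: [[0.006, 0.783, -0.622], [-0.004, -0.622, -0.783], [-1.0, 0.007, -0.001]]
contact_force: [-4.9, -0.8, 3.5]
finger_gap: 0.0
```

```bash
python3 phi.py p2
```

```text
10.9667 [  13.8   11.8  -25.3   52.6   -0.3 -127.8] [0.492 0.119 0.124] F [-4.9 -0.8  3.5] M [-0.37  1.13  0.05] gap 0.0
phi 0.36 38.4 comp area 117.46875
stand xyz [[-45.486   3.997 124.483]]
```

View pics/p2.png

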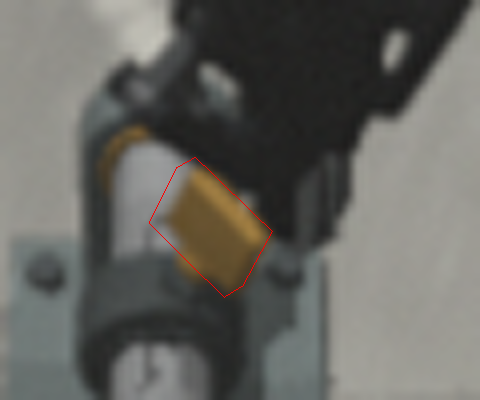

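Emit:
drive_tool(increments=[[255,-0.2,1.2,-1.8,0,0,0],[255,-0.4,1.5,-2.2,0,0,0],[255,-0.6,1.8,-2.7,0,0,0],[255,-0.8,2.1,-3.1,0,0,0]])

```text
time_s: 11.35
position: [0.4947, 0.1201, 0.1256]
ee_rot: [[0.004, 0.783, -0.622], [-0.004, -0.622, -0.783], [-1.0, 0.006, 0.001]]
contact_force: [-6.0, -1.3, 7.4]
finger_gap: -0.0002
```

Emit:
drive_tool(increments=[[255,-0.2,1.2,-1.8,0,0,0],[255,-0.4,1.5,-2.2,0,0,0],[255,-0.6,1.8,-2.7,0,0,0],[255,-0.8,2.1,-3.1,0,0,0]])

```text
time_s: 11.68
position: [0.4978, 0.121, 0.1271]
ee_rot: [[0.004, 0.783, -0.622], [-0.005, -0.622, -0.783], [-1.0, 0.006, 0.001]]
contact_force: [-5.3, -2.6, 10.0]
finger_gap: 0.0001
```

Emit:
drive_tool(increments=[[255,-0.2,1.2,-1.8,0,0,0],[255,-0.4,1.5,-2.2,0,0,0],[255,-0.6,1.8,-2.7,0,0,0],[255,-0.8,2.1,-3.1,0,0,0]])

```text
time_s: 12.02
position: [0.502, 0.1223, 0.129]
ee_rot: [[0.005, 0.783, -0.622], [-0.004, -0.622, -0.783], [-1.0, 0.007, 0.0]]
contact_force: [-3.1, -0.9, 8.2]
finger_gap: 0.0002
```

```bash
python3 phi.py p3
```

```text
12.0167 [  13.9   12.7  -23.6   53.5   -0.3 -127.7] [0.502 0.122 0.129] F [-3.1 -0.9  8.2] M [-0.14  0.57 -0.04] gap 0.0002
phi 0.2 43.8 comp area 104.671875
stand xyz [[-35.255   4.047 128.99 ]]
```

View pics/p3.png

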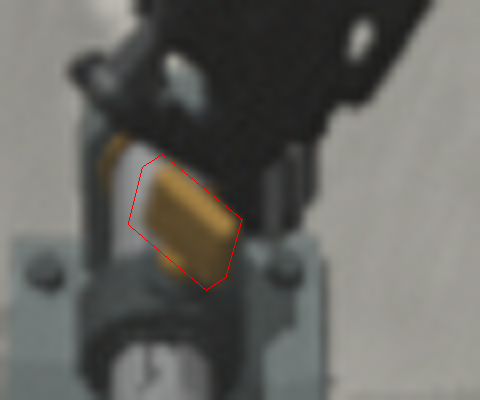

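Emit:
drive_tool(increments=[[255,0,-2.5,3.6,0,0,0],[255,0,-4.5,6.6,0,0,0],[255,4,-4.5,6.6,0,0,0],[255,8,-4.5,6.6,0,0,0],[255,12,-4.5,6.6,0,0,0],[255,12,-4.5,6.6,0,0,0],[255,12,-4.5,6.6,0,0,0]])

```text
time_s: 12.65
position: [0.4942, 0.1199, 0.1164]
ee_rot: [[0.004, 0.783, -0.622], [-0.004, -0.622, -0.783], [-1.0, 0.006, 0.001]]
contact_force: [1.3, -0.1, 0.3]
finger_gap: -0.0001
```

```bash
python3 phi.py p4
```

```text
12.65 [  13.8   12.6  -25.5   51.7   -0.3 -127.7] [0.494 0.12  0.116] F [ 1.3 -0.1  0.3] M [-0.    0.06 -0.01] gap -0.0001
phi 0.18 46.2 comp area 100.96875
stand xyz [[-43.453   4.024 116.395]]
```

View pics/p4.png

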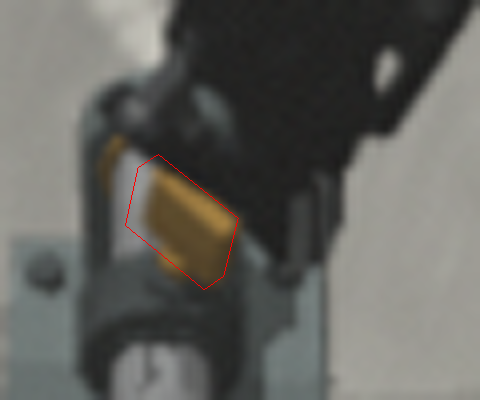

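Emit:
drive_tool(increments=[[255,0,1.1,-1.7,0,0,0],[255,0,2.3,-3.3,0,0,0],[255,0,3.1,-4.5,0,0,0],[255,0,3.1,-4.5,0,0,0]])

```text
time_s: 13.03
position: [0.4999, 0.1214, 0.1168]
ee_rot: [[0.005, 0.783, -0.622], [-0.005, -0.622, -0.783], [-1.0, 0.006, 0.001]]
contact_force: [-0.9, -0.8, 1.1]
finger_gap: 0.0
```

Emit:
drive_tool(increments=[[255,0,0.6,-0.8,0,0,0],[255,0,1.1,-1.7,0,0,0],[255,0,1.7,-2.5,0,0,0],[255,0,1.7,-2.5,0,0,0]])

```text
time_s: 13.37
position: [0.503, 0.1223, 0.1169]
ee_rot: [[0.005, 0.783, -0.622], [-0.005, -0.622, -0.783], [-1.0, 0.007, 0.001]]
contact_force: [-1.5, -1.8, 2.6]
finger_gap: 0.0001
```

Emit:
drive_tool(increments=[[255,0,0.6,-0.8,0,0,0],[255,0,1.1,-1.7,0,0,0],[255,0,1.7,-2.5,0,0,0],[255,0,1.7,-2.5,0,0,0]])

```text
time_s: 13.7
position: [0.5063, 0.1232, 0.1169]
ee_rot: [[0.005, 0.783, -0.622], [-0.005, -0.622, -0.783], [-1.0, 0.007, 0.001]]
contact_force: [-1.7, -1.8, 1.4]
finger_gap: 0.0002
```

Emit:
drive_tool(increments=[[255,0,0.6,-0.8,0,0,0],[255,0,1.1,-1.7,0,0,0],[255,0,1.7,-2.5,0,0,0],[255,0,1.7,-2.5,0,0,0]])

```text
time_s: 14.03
position: [0.5092, 0.1241, 0.117]
ee_rot: [[0.005, 0.783, -0.622], [-0.005, -0.622, -0.783], [-1.0, 0.007, 0.001]]
contact_force: [-1.3, -2.4, 3.0]
finger_gap: 0.0001
```

Emit:
drive_tool(increments=[[255,0,0.6,-0.8,0,0,0],[255,0,1.1,-1.7,0,0,0],[255,0,1.7,-2.5,0,0,0],[255,0,1.7,-2.5,0,0,0]])

```text
time_s: 14.37
position: [0.5113, 0.1246, 0.1168]
ee_rot: [[0.003, 0.783, -0.622], [-0.006, -0.622, -0.783], [-1.0, 0.006, 0.002]]
contact_force: [-3.3, -2.6, 4.9]
finger_gap: -0.0002
```

```bash
python3 phi.py p5
```

```text
14.3667 [  13.9   14.4  -23.1   52.4   -0.4 -127.6] [0.511 0.125 0.117] F [-3.3 -2.6  4.9] M [-0.64  0.95 -0.  ] gap -0.0002
phi -0.04 87.5 comp area 40.03125
stand xyz [[-25.767   3.497 116.769]]
```

View pics/p5.png

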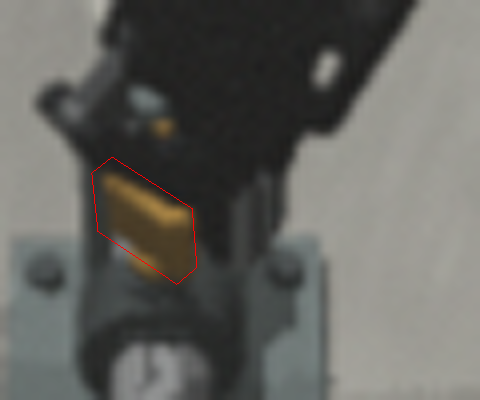

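Emit:
drive_tool(increments=[[255,0,0.6,-0.8,0,0,0],[255,0,1.1,-1.7,0,0,0],[255,0,1.1,-1.7,0,0,0]])

```text
time_s: 14.67
position: [0.5119, 0.1247, 0.1165]
ee_rot: [[0.001, 0.783, -0.622], [-0.007, -0.622, -0.783], [-1.0, 0.005, 0.005]]
contact_force: [-6.3, -3.3, 5.5]
finger_gap: -0.0001
```

```bash
python3 phi.py p6
```

```text
14.6667 [  13.9   14.6  -22.9   52.6   -0.4 -127.6] [0.512 0.125 0.117] F [-6.3 -3.3  5.5] M [-0.69  1.16 -0.  ] gap -0.0001
phi -0.06 88.6 comp area 38.234375
stand xyz [[-25.122   3.38  116.504]]
```

Emit:
drive_tool(increments=[[255,0,0.9,-1.3,0,0.2,0.2],[255,0,1.3,-1.9,0,0.2,0.2],[255,0,1.3,-1.9,0,0.2,0.2]])

```text
time_s: 14.97
position: [0.5125, 0.1247, 0.1162]
ee_rot: [[0.003, 0.783, -0.622], [-0.008, -0.622, -0.783], [-1.0, 0.007, 0.004]]
contact_force: [-8.2, -3.5, 6.5]
finger_gap: 0.0002
```

```bash
python3 phi.py p7
```

```text
14.9667 [  14.    14.6  -23.    52.4   -0.5 -127.6] [0.512 0.125 0.116] F [-8.2 -3.5  6.5] M [-0.85  1.33  0.02] gap 0.0002
phi -0.08 89.9 comp area 36.328125
stand xyz [[-24.62    3.187 116.218]]
```

View pics/p7.png

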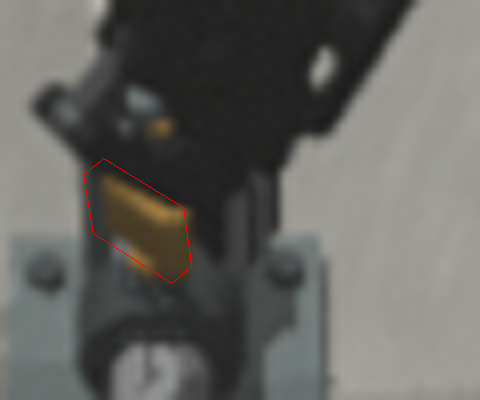

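Emit:
drive_tool(increments=[[255,0,-4,6,0,0,0],[255,0,-11,16,0,0,0],[255,-20,-17,25,0,0,0],[200,-60,-17,25,0,0,0],[100,-100,-30,45,0,0,0],[0,-120,-50,75,0,0,0],[0,-120,-70,100,0,0,0],[0,-120,-70,100,0,0,0],[0,-120,-70,100,0,0,0]])

```text
time_s: 15.77
position: [0.3946, 0.091, 0.2368]
ee_rot: [[0.006, 0.783, -0.622], [-0.006, -0.622, -0.783], [-1.0, 0.009, 0.001]]
contact_force: [-0.1, 0.3, -0.4]
finger_gap: 0.0723
```

```bash
python3 phi.py p8; python3 - <<'E'
exec(open("st.py").read())
from plant import eyes
t=eyes.read_camera("top"); b=cv2.resize(t["pixels"][180:265,185:290],None,fx=7,fy=7,interpolation=2); cv2.imwrite("pics/t8.png",b)
E
```

```text
15.7667 [  13.3   -3.5  -26.7   66.6   -0.4 -128.2] [0.395 0.091 0.237] F [-0.1  0.3 -0.4] M [0.01 0.02 0.04] gap 0.0723
phi -0.02 78.5 comp area 50.359375
stand xyz [[-147.204    5.955  236.848]]
15.8167 [  13.3   -3.4  -26.6   66.6   -0.4 -128.2] [0.395 0.091 0.237] F [0.9 0.1 0.5] M [ 0.06 -0.01  0.02] gap 0.0792
```

View pics/p8.png

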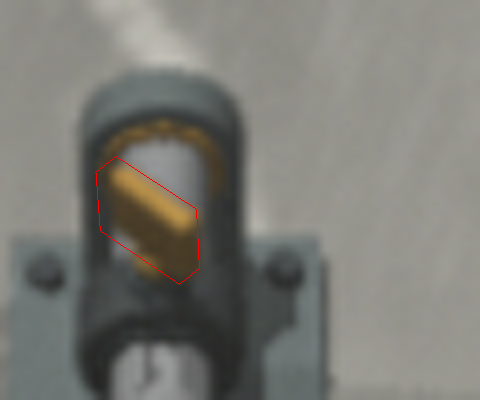

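View pics/t8.png

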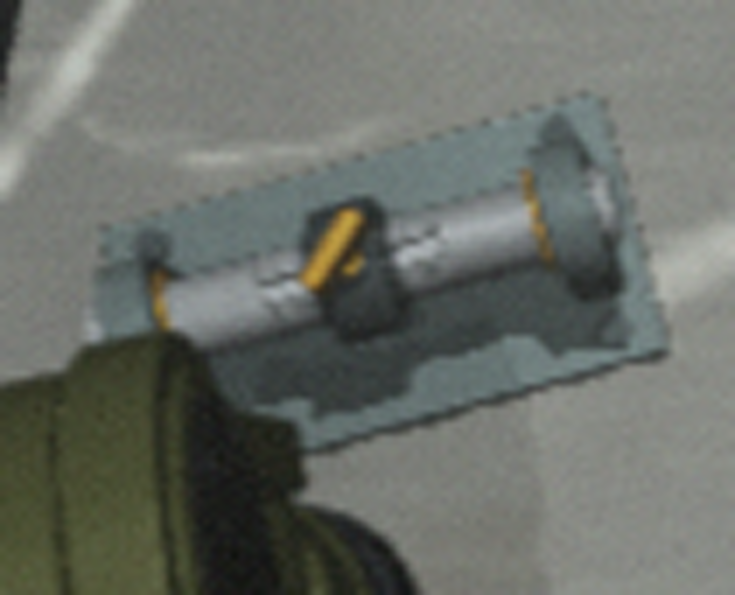

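```bash
cat > fit3.py <<'E'
exec(open("st.py").read())
import sys
from plant import eyes
from scipy.optimize import minimize
K=8
V=[(eyes.read_camera("side"),(312,232,334,258)),(eyes.read_camera("top"),(222,203,242,228))]
M=[];I=[]
for c,b in V:
    im=cv2.resize(c["pixels"][b[1]:b[3],b[0]:b[2]],None,fx=K,fy=K,interpolation=2).astype(float);I.append(im)
    m=(im[...,2]-im[...,0])>22
    n,l,s_,_=cv2.connectedComponentsWithStats(cv2.erode(m.astype(np.uint8),np.ones((5,5))));i=1+np.argmax(s_[1:,4]);m=cv2.dilate((l==i).astype(np.uint8),np.ones((5,5)))>0;M.append(m)
def sil(c,b,d):
    q=(proj(c,tf(collar(stand(*p[:3]+np.array([d[2],d[3],0])/1000),d[0]),wingc(d[1])))-b[:2]+.5)*K-.5
    z=np.zeros(((b[3]-b[1])*K,(b[2]-b[0])*K),np.uint8);cv2.fillConvexPoly(z,cv2.convexHull((q*16).round().astype(np.int32)),1,shift=4);return z>0
def cost(d): return sum((sil(c,b,d)^m).sum()/64 for (c,b),m in zip(V,M))+(d[2]**2+d[3]**2)/2
best=None
for s0 in ([.03,-.1,0,0],[.1,0,0,0],[-.05,.1,1,0]):
    s0=np.array(s0,float)
    r=minimize(cost,s0,method="Nelder-Mead",options=dict(initial_simplex=np.vstack([s0]+[s0+np.eye(4)[i]*[.08,.15,1.5,1.5][i] for i in range(4)])))
    print(r.x.round(3),round(r.fun,1))
    if best is None or r.fun<best.fun: best=r
out=[]
for (c,b),m,im in zip(V,M,I):
    o=im.clip(0,255).astype(np.uint8)
    for z,col in((sil(c,b,best.x),(0,0,255)),(m,(0,255,0))):
        cc,_=cv2.findContours(z.astype(np.uint8),0,2);cv2.drawContours(o,cc,-1,col,1)
    out.append(cv2.resize(o,(320,400)))
cv2.imwrite("pics/%s.png"%sys.argv[1],np.hstack(out)); np.save("fit3.npy",best.x)
E
python3 fit3.py q1
```

```text
15.8667 [  13.3   -3.3  -26.5   66.6   -0.4 -128.2] [0.396 0.091 0.236] F [0.2 0.3 0.6] M [ 0.   -0.03 -0.03] gap 0.0847
[ 0.007  0.011  0.724 -0.558] 80.5
[ 0.022 -0.003  1.543 -0.457] 81.1
[ 0.025  0.004  1.394 -0.232] 80.8
```

View pics/q1.png

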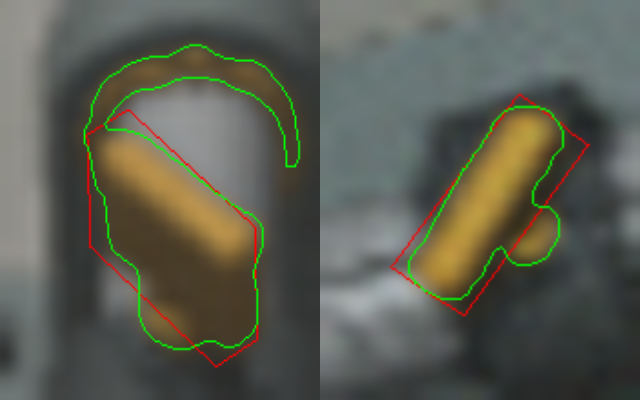

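```bash
cat > gp.py <<'E'
exec(open("st.py").read())
d=np.load("fit3.npy")
def G(out,ph=d[0],th=d[1]):
    pp=p.copy();pp[0]+=d[2]/1000;pp[1]+=d[3]/1000
    T=pose_tool(pp,ph,out,th); T[:3,1]*=-1;T[:3,2]*=-1; return T
E
python3 - <<'E'
exec(open("gp.py").read())
print(rel(A,G(41+75)),rel(A,G(41))); print(G(41).round(3))
E
```

```text
15.9667 [  13.3   -3.2  -26.5   66.6   -0.5 -128.2] [0.396 0.091 0.236] F [ 0.  -0.3 -0.1] M [ 0.02  0.01 -0.01] gap 0.0853
[  44.891   87.124 -116.775   -5.17     0.569   -0.15 ] [ 119.887   86.894 -117.511   -5.17     0.569   -0.15 ]
[[ 0.007  0.836 -0.549  0.537]
 [ 0.002 -0.549 -0.836  0.128]
 [-1.     0.005 -0.006  0.116]
 [ 0.     0.     0.     1.   ]]
```

Emit:
drive_tool(increments=[[0,10,20,-28,-2,0,0],[0,20,40,-55,-5,0.5,0],[0,30,60,-80,-5,0.5,0],[0,40,80,-105,-5,0.5,0],[0,45,87,-117,-5,0.5,0],[0,45,87,-117,-5,0.5,0],[0,45,87,-117,-5,0.5,0],[0,45,87,-117,-5,0.5,0]])

```text
time_s: 16.63
position: [0.5362, 0.1282, 0.1903]
ee_rot: [[0.006, 0.834, -0.551], [-0.001, -0.551, -0.834], [-1.0, 0.006, -0.003]]
contact_force: [0.5, -0.7, -0.3]
finger_gap: 0.0855
```

```bash
python3 - <<'E'
exec(open("gp.py").read())
print(rel(A,G(41)))
E
python3 look.py r1
```

```text
16.6333 [  13.5   13.6  -13.9   62.1   -0.1 -133. ] [0.536 0.128 0.19 ] F [ 0.5 -0.7 -0.3] M [ 0.03 -0.02 -0.04] gap 0.0855
[74.268  0.47  -0.438 -0.167  0.153 -0.073]
16.6333 [  13.5   13.6  -13.9   62.1   -0.1 -133. ] [0.536 0.128 0.19 ] F [ 0.5 -0.7 -0.3] M [ 0.03 -0.02 -0.04] gap 0.0855
[ 89.696 -62.866  70.906   4.32   -0.176  -0.326]
stand xyz [[ -0.839  -0.464 190.261]]
```

View pics/r1.png

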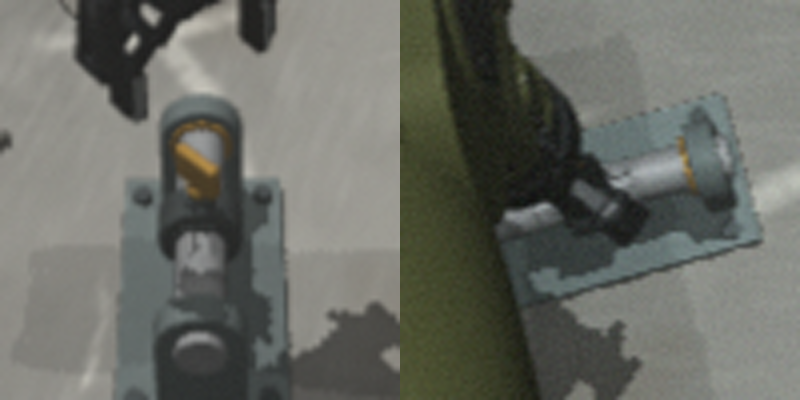

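Emit:
drive_tool(increments=[[0,20,0,0,0,0,0],[0,40,0,0,0,0,0],[0,60,0,0,0,0,0],[0,70,0.5,-0.5,0,0,0],[0,74,0.5,-0.5,0,0,0],[0,74,0.5,-0.5,0,0,0],[0,74,0.5,-0.5,0,0,0]])

```text
time_s: 17.32
position: [0.538, 0.1284, 0.1182]
ee_rot: [[0.009, 0.834, -0.551], [-0.0, -0.551, -0.834], [-1.0, 0.008, -0.005]]
contact_force: [-0.5, -0.2, -0.1]
finger_gap: 0.0853
```

Emit:
drive_tool(increments=[[140,0,0,0,0,0,0],[160,0,0,0,0,0,0],[160,0,0,0,0,0,0],[160,0,0,0,0,0,0],[160,0,0,0,0,0,0],[180,0,0,0,0,0,0],[180,0,0,0,0,0,0]])

```text
time_s: 17.9
position: [0.538, 0.1284, 0.1182]
ee_rot: [[0.009, 0.834, -0.551], [-0.0, -0.551, -0.834], [-1.0, 0.008, -0.005]]
contact_force: [0.6, 0.6, -0.8]
finger_gap: 0.0252
```

```bash
python3 look.py r2
```

```text
17.9 [  13.5   16.7  -19.8   53.    -0.1 -133. ] [0.538 0.128 0.118] F [ 0.6  0.6 -0.8] M [0.06 0.05 0.02] gap 0.0252
[ 17.323 -63.811  71.834   4.318  -0.298  -0.433]
stand xyz [[  0.851  -0.8   118.169]]
```

View pics/r2.png

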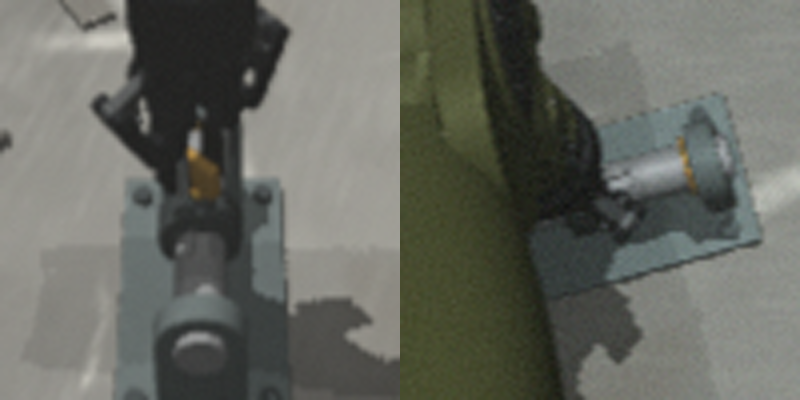

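Emit:
drive_tool(increments=[[205,0,0,0,0,0,0],[205,0,0,0,0,0,0],[215,0,0,0,0,0,0],[215,0,0,0,0,0,0]])

```text
time_s: 18.33
position: [0.5379, 0.1284, 0.1181]
ee_rot: [[0.009, 0.834, -0.551], [-0.0, -0.551, -0.834], [-1.0, 0.008, -0.005]]
contact_force: [-0.2, 0.2, 0.2]
finger_gap: 0.0135
```

Emit:
drive_tool(increments=[[225,0,0,0,0,0,0],[225,0,0,0,0,0,0],[235,0,0,0,0,0,0],[235,0,0,0,0,0,0],[235,0,0,0,0,0,0]])

```text
time_s: 18.75
position: [0.5376, 0.1281, 0.118]
ee_rot: [[0.009, 0.834, -0.551], [-0.001, -0.551, -0.834], [-1.0, 0.008, -0.004]]
contact_force: [-2.2, -2.1, 2.0]
finger_gap: 0.0078
```

```bash
python3 look.py r3; cat st.py >/dev/null; python3 -c "
exec(open('gp.py').read());print(A.round(4))"
```

```text
18.75 [  13.5   16.7  -19.9   53.    -0.2 -133.1] [0.538 0.128 0.118] F [-2.2 -2.1  2. ] M [-0.48  0.42  0.26] gap 0.0078
[ 17.243 -63.682  71.36    4.323  -0.245  -0.424]
stand xyz [[  0.419  -0.985 118.008]]
18.85 [  13.5   16.7  -19.9   53.    -0.2 -133.1] [0.538 0.128 0.118] F [-1.2 -1.8  1.7] M [-0.56  0.42  0.27] gap 0.0081
[[ 0.009  0.834 -0.551  0.538]
 [-0.001 -0.551 -0.834  0.128]
 [-1.     0.007 -0.004  0.118]
 [ 0.     0.     0.     1.   ]]
```

Emit:
drive_tool(increments=[[235,0.3,0,0,5,0,0],[235,0.7,0,0,10,0,0],[235,1,0,0,15,0,0],[235,1,0,0,15,0,0]])

```text
time_s: 19.18
position: [0.537, 0.1278, 0.1169]
ee_rot: [[0.007, 0.662, -0.75], [-0.001, -0.75, -0.662], [-1.0, 0.006, -0.005]]
contact_force: [-2.8, -3.1, 3.3]
finger_gap: 0.008
```

```bash
python3 st.py
```

```text
19.1833 [  13.5   16.7  -20.    52.9   -0.2 -117.9] [0.537 0.128 0.117] F [-2.8 -3.1  3.3] M [-0.75  0.73  0.15] gap 0.008
```

Emit:
drive_tool(increments=[[235,0.3,0,0,5,0,0],[235,0.7,0,0,10,0,0],[235,1,0,0,15,0,0],[235,1,0,0,15,0,0]])

```text
time_s: 19.52
position: [0.5365, 0.1274, 0.1159]
ee_rot: [[0.007, 0.445, -0.895], [-0.002, -0.895, -0.445], [-1.0, 0.005, -0.005]]
contact_force: [-3.7, -3.0, 4.0]
finger_gap: 0.0081
```

```bash
python3 st.py
```

```text
19.5167 [  13.5   16.7  -20.1   52.9   -0.2 -102.9] [0.536 0.127 0.116] F [-3.7 -3.   4. ] M [-0.77  0.87  0.07] gap 0.0081
```

Emit:
drive_tool(increments=[[235,0.3,0,0,4,0,0],[235,0.5,0,0,8,0,0],[235,0.7,0,0,10,0,0],[235,0.7,0,0,10,0,0]])

```text
time_s: 19.85
position: [0.5361, 0.1273, 0.1152]
ee_rot: [[0.006, 0.286, -0.958], [-0.003, -0.958, -0.286], [-1.0, 0.004, -0.005]]
contact_force: [-3.5, -3.0, 4.2]
finger_gap: 0.0075
```

```bash
python3 st.py
```

```text
19.85 [ 13.5  16.8 -20.1  52.8  -0.2 -93.1] [0.536 0.127 0.115] F [-3.5 -3.   4.2] M [-0.77  0.94  0.18] gap 0.0075
```

Emit:
drive_tool(increments=[[235,0.3,0,0,4,0,0],[235,0.5,0,0,8,0,0],[235,0.7,0,0,10,0,0],[235,0.7,0,0,10,0,0],[235,0.7,0,0,10,0,0]])

```text
time_s: 20.27
position: [0.5358, 0.1271, 0.1146]
ee_rot: [[0.006, 0.118, -0.993], [-0.003, -0.993, -0.118], [-1.0, 0.003, -0.005]]
contact_force: [-3.7, -1.4, 5.3]
finger_gap: 0.0074
```

```bash
python3 look.py s1; python3 st.py
```

```text
20.2667 [ 13.5  16.8 -20.2  52.8  -0.2 -83.3] [0.536 0.127 0.115] F [-3.7 -1.4  5.3] M [-0.78  1.11  0.18] gap 0.0074
[ 14.149  12.574  92.757 -45.433  -0.207  -0.299]
stand xyz [[ -1.565  -1.37  114.591]]
20.3667 [ 13.5  16.8 -20.2  52.8  -0.2 -83.3] [0.536 0.127 0.115] F [-4.6 -1.8  4.9] M [-0.71  1.14  0.18] gap 0.0081
```

View pics/s1.png

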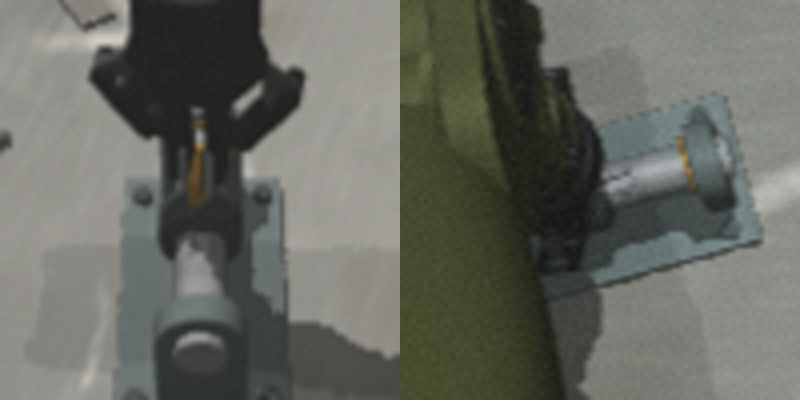

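Emit:
drive_tool(increments=[[235,0.2,0,0,4,0,0],[235,0.4,0,0,8,0,0],[235,0.4,0,0,8,0,0]])

```text
time_s: 20.62
position: [0.5355, 0.1271, 0.114]
ee_rot: [[0.005, -0.021, -1.0], [-0.003, -1.0, 0.021], [-1.0, 0.003, -0.005]]
contact_force: [-4.0, -2.2, 4.0]
finger_gap: 0.0077
```

```bash
python3 st.py
```

```text
20.6167 [ 13.5  16.8 -20.2  52.7  -0.2 -75.3] [0.535 0.127 0.114] F [-4.  -2.2  4. ] M [-0.72  1.07  0.13] gap 0.0077
```

Emit:
drive_tool(increments=[[235,0.2,0,0,4,0,0],[235,0.4,0,0,7,0,0],[235,0.4,0,0,7,0,0]])

```text
time_s: 20.87
position: [0.5352, 0.1271, 0.1136]
ee_rot: [[0.004, -0.141, -0.99], [-0.003, -0.99, 0.141], [-1.0, 0.002, -0.005]]
contact_force: [-3.9, -1.3, 4.9]
finger_gap: 0.0081
```

```bash
python3 st.py
```

```text
20.8667 [ 13.5  16.8 -20.3  52.7  -0.2 -68.4] [0.535 0.127 0.114] F [-3.9 -1.3  4.9] M [-0.72  1.14  0.19] gap 0.0081
```

Running torque ≈ 0.15–0.19. Continuing in small turns.

Emit:
drive_tool(increments=[[235,0.2,0,0,3,0,0],[235,0.4,0,0,6,0,0],[235,0.4,0,0,6,0,0]])

```text
time_s: 21.12
position: [0.535, 0.1271, 0.1133]
ee_rot: [[0.004, -0.242, -0.97], [-0.003, -0.97, 0.242], [-1.0, 0.002, -0.005]]
contact_force: [-4.1, -2.1, 4.8]
finger_gap: 0.0082
```

```bash
python3 st.py
```

```text
21.1167 [ 13.5  16.8 -20.3  52.7  -0.2 -62.5] [0.535 0.127 0.113] F [-4.1 -2.1  4.8] M [-0.72  1.09  0.29] gap 0.0082
```

Emit:
drive_tool(increments=[[235,0.2,0,0,3,0,0],[235,0.4,0,0,6,0,0],[235,0.4,0,0,6,0,0]])

```text
time_s: 21.37
position: [0.5347, 0.1272, 0.113]
ee_rot: [[0.004, -0.34, -0.941], [-0.003, -0.941, 0.34], [-1.0, 0.001, -0.004]]
contact_force: [-4.3, -3.1, 4.2]
finger_gap: 0.0081
```

```bash
python3 st.py
```

```text
21.3667 [ 13.5  16.9 -20.3  52.7  -0.2 -56.7] [0.535 0.127 0.113] F [-4.3 -3.1  4.2] M [-0.66  1.09  0.34] gap 0.0081
```

```bash
python3 - <<'E'
from plant import robot,eyes
import numpy as np
m=[]
for i in range(12):
    eyes.read_camera("side"); m.append(robot.sense()["wrist_torque"].copy())
m=np.array(m);print(m[:,2].round(3),m.mean(0).round(3))
E
```

```text
[0.297 0.332 0.289 0.288 0.324 0.278 0.259 0.346 0.315 0.332 0.3   0.282] [-0.677  1.13   0.303]
```

Emit:
drive_tool(increments=[[235,0.1,0,0,2,0,0],[235,0.2,0,0,4,0,0],[235,0.2,0,0,4,0,0]])

```text
time_s: 22.22
position: [0.5346, 0.1272, 0.1129]
ee_rot: [[0.004, -0.4, -0.917], [-0.003, -0.917, 0.4], [-1.0, 0.001, -0.004]]
contact_force: [-3.7, -3.0, 4.5]
finger_gap: 0.008
```

```bash
cat > tq.py <<'E'
from plant import robot,eyes
import numpy as np
m=[]
for i in range(12):
    eyes.read_camera("side"); s=robot.sense(); m.append(np.r_[s["wrist_torque"],s["contact_force"]])
m=np.array(m);print(s["time_s"],m[:,2].round(3),m.mean(0).round(3))
E
python3 tq.py
```

```text
22.8167 [0.383 0.345 0.454 0.444 0.375 0.397 0.49  0.418 0.41  0.452 0.458 0.407] [-0.648  1.143  0.419 -4.773 -1.757  4.922]
```

Emit:
drive_tool(increments=[[235,0,0,0,-1.5,0,0],[235,-0.5,0,0,-3,0,0],[235,-0.5,0,0,-3,0,0]])

```text
time_s: 23.07
position: [0.5346, 0.1271, 0.113]
ee_rot: [[0.003, -0.352, -0.936], [-0.003, -0.936, 0.352], [-1.0, 0.001, -0.004]]
contact_force: [-3.6, -3.1, 1.0]
finger_gap: 0.0079
```

```bash
python3 tq.py; python3 st.py
```

```text
23.6667 [0.123 0.133 0.131 0.114 0.12  0.073 0.067 0.125 0.107 0.128 0.119 0.066] [-0.591  0.522  0.109 -2.092 -1.88  -2.002]
23.6667 [ 13.5  16.9 -20.3  52.7  -0.2 -55.8] [0.535 0.127 0.113] F [-0.7 -1.5 -4. ] M [-0.62  0.34  0.07] gap 0.0077
```

Emit:
drive_tool(increments=[[222,0,0,0,0,0,0],[215,0,0,0,0,0,0],[200,0,0,0,0,0,0],[160,0,0,0,0,0,0],[100,0,0,0,0,0,0],[50,0,0,0,0,0,0],[0,0,0,0,0,0,0],[0,0,0,0,0,0,0],[0,-10,0,0,0,0,0],[0,-40,0,0,0,0,0],[0,-80,0,0,0,0,0],[0,-120,0,0,0,0,0],[0,-120,0,0,0,0,0],[0,-120,0,0,0,0,0]])

```text
time_s: 24.83
position: [0.5362, 0.128, 0.2368]
ee_rot: [[0.009, -0.353, -0.936], [-0.001, -0.936, 0.353], [-1.0, -0.002, -0.009]]
contact_force: [-0.5, -0.5, -0.1]
finger_gap: 0.0853
```

```bash
python3 tq.py; python3 look.py u1; python3 -c "
exec(open('gp.py').read());print(A.round(3))"
```

```text
25.4333 [-0.004 -0.074 -0.058  0.027  0.009  0.011  0.008 -0.004 -0.039 -0.015
 -0.016  0.026] [-0.001  0.013 -0.011 -0.202  0.191 -0.239]
25.4333 [ 13.5  12.3  -9.9  67.7  -0.2 -55.8] [0.534 0.127 0.233] F [ 0.3 -0.5  0.3] M [ 0.02 -0.01  0.03] gap 0.0857
[132.523  53.351  75.092 -72.906  -0.112  -0.215]
stand xyz [[ -3.204  -0.569 232.696]]
25.5333 [ 13.5  12.3  -9.9  67.7  -0.2 -55.8] [0.534 0.127 0.233] F [ 0.1  0.4 -0.6] M [-0.01  0.02  0.01] gap 0.0855
[[ 0.003 -0.353 -0.936  0.534]
 [-0.003 -0.936  0.353  0.127]
 [-1.     0.002 -0.004  0.233]
 [ 0.     0.     0.     1.   ]]
```

View pics/u1.png

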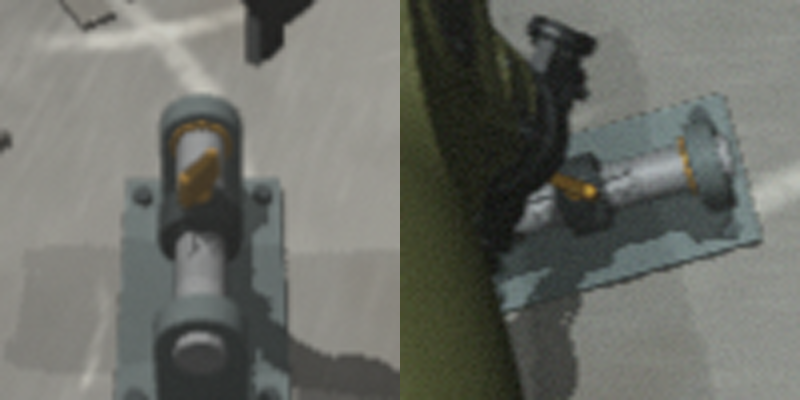

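```bash
python3 -c "
from plant import robot
print(robot.hand_in())"
```

```text
the job is handed in; nothing more can be done
None
```

I swung the collar up, screwed the thumb screw down firm and handed the job in at about 25.5 s of the 72 s. No verdict is reported.

**Swinging:** I pushed the wing up with closed fingers instead of gripping it, because the arm could not tilt far enough to grip the screw at its starting lean. The collar moved freely at about 2–3 N near the top. It then stopped close to upright, with the resistance rising to about 9 N at the screw (limit 15 N), and I backed off there.

**Tightening:** I gripped the wing from above and turned it clockwise. It ran at about 0.1–0.2 N m for roughly 70° (about 1.2 rad), then the torque climbed. That long free run fits the nose sitting in the flat. Riding on the round of the shaft, it should have firmed up after no more than about 0.65 rad.

**Last checks:**
- **Torque:** it held at 0.30 N m, and a further 4° took it to an average of 0.42 N m. That is above the 0.30–0.35 firm range but below the 0.45 limit; single noisy readings reached 0.49.
- **Release:** I turned the tool back 3° to unload the grip, opened the fingers and raised the tool clear. The force and moment readings went back to zero. The last pictures show the screw turned and the collar upright.
- **Not confirmed:** I could not measure the nose's depth or its pressing force directly. I did not grip the screw again to check that the 3° turn-back left it tight. I did not re-measure the other things on the table, but the tool stayed over the stand and never felt contact with them.

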